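# Unscrew the counter jar

### The arm

A 6-joint arm with a two-finger parallel gripper is mounted at the origin on the work surface. World frame = base frame: x ahead of the robot, y to its left, z up, the work surface at z = 0. Lengths are in mm, angles in rad, forces in N, time in s.
With the tool pointing down it reaches from about 300 to 775 mm from the base axis. Payload 14.6 kg.
Tool frame: the origin (TCP) lies at the very end of the fingers, on their centre line; the grasp point (between the pads) lies 19 mm behind it; z points along the fingers, y is the line along which they close (so a half turn about z gives the same grasp; the last joint's range is limited). The gripper opens to 94 mm and grips with 3 to 60 N. Pads are 16 mm wide; open, the fingers measure 119 mm over their backs; the gripper's body (75 mm by 177 mm) begins 78 mm behind the grasp point.
Start: joints at [-0.067, 0.3, 1.521, -0, 1.321, -0.067], TCP at [549.99, -0.002, 182.546] pointing down, gripper open.
Joint ranges: [-3.03, 3.03], [-0.79, 2.21], [0.23, 2.52], [-1.04, 4.18], [0, 3.07], [-2.55, 2.55]. Speed limits (rad/s): [2.22, 2.22, 2.57, 3.14, 3.14, 3.14].

### API

Orientations are given as [roll, pitch, yaw] about the fixed x, y, z axes, in that order (R = Rz(yaw) Ry(pitch) Rx(roll)).
In Python, from cell import manip gives the robot as it stands. The module is installed in compiled form; this text tells all that it offers.
- The arm moves only by the shell command python3 -m inch 'ROWS' [FORCE]. ROWS is JSON, a list of rows, each an object of numbers: "gripper": the opening, from 0 (shut) to 1 (fully open); "dx", "dy", "dz": the shift along the world's x, y, z in m; "wx", "wy", "wz": the turn, a rotation vector about the world's x, y, z in degrees. A call has exactly 5 rows; each row is the pose to reach, as a shift and turn from the pose commanded when the call began; what a row does not reach only later rows make up. A row lasts 1/12 s, in which the tool goes at most 41.7 mm and 7.16 degrees, less where a joint would pass 70% of its speed; a pose out of reach is approached as far as the arm can. A call with a gripper value outside its range is refused whole. The fingers move at their own pace and stop on an object; FORCE is the grip in N (left out, the last holds). Time passes only in rows, so rows that repeat a pose let the fingers close, or fill a call up. It gives the time, the measured TCP pose, the force, the opening and the grip force at its end, in the units of the state.
- manip.read_state(): the state, without advancing time (a new reading comes with each control period).
- manip.camera(name): name is "scene" or "side" or "wrist"; returns the picture (384x512x3 uint8, blue, green, red); there is no depth.
- manip.camera_info(name): a dict with "camera_matrix" (3x3 intrinsics, pixels), "D" ([k1, k2, p1, p2, k3] as OpenCV has them; the pictures are not rectified), "R" (3x3) and "t" (3): a world point X has camera coordinates R X + t; the wrist camera has in their place "tool_from_camera" (4x4, takes a point from camera to tool coordinates, whose origin is the TCP and whose axes are the flange's). Camera axes: x right, y down, z forward; pixel columns grow to the right and rows downward; lengths in mm; the calibration is good to about 2 mm. A picture is of the moment at which its call begins: read the wrist's pose just before it. camera_info takes no time and is no camera call.
- manip.sign_off(): hands the job in; it is judged then, once.
The state is a dict: "clock": time; "joints": joint angles; "qd": joint speeds; "effort": joint torques, N m; "eef_pos": TCP position; "eef_rot": TCP orientation; "wrist_force": force on the tool from outside, world axes, zero at the start; "moment": the same for the moment, N m; "finger_gap": finger opening in mm; "finger_force": force on a finger pad.
Only numpy, scipy, OpenCV 4.12 (cv2) and the standard library are available. Lean on these libraries where they do the work, as an engineer would, in place of code of your own. Each camera call takes 0.05 s, during which the arm holds its last target. There are 200 camera calls.

### The job

Open the glass jar of counters: unscrew its blue lid, keeping the jar standing on the table, and once the thread has let go lift the lid off and lay it flat on the table beside the jar. Set the lid down rather than letting it drop, and leave the tumbler, sharpener, pencil box and abacus where they are.

Things in the scene. Friction and masses are not known exactly. Their poses are not given: they have to be found in the camera images.
- lid_center (a point): Centre of the jar's blue plastic screw lid, half-way up: a round cap 62 mm across, 30 mm tall (lower edge 15 mm below this point, flat top 15 mm above), ribbed side, about 60 g. z axis: the lid's axis, up. Screwed home, this point is 128.5 mm above the table. The skirt reaches 27 mm down over the neck: once free, lift the lid straight up by 30 mm to clear the rim.
- lid: The same lid; origin at the centre of its lower edge. Ordinary right-hand thread: turned anticlockwise seen from above it rises 7 mm a turn and comes free after 1.5 to 1.6 turns, about 11 mm higher; turning further does no harm. About 1 mm of play up and down. It was closed only lightly: it turns easily, and it stays at its angle and height when let go part-way.
- jar_mouth (a point): Centre of the jar's mouth at rim height, 140 mm above the table; z axis up. Round clear glass jar, 86 mm across up to 96 mm height, then a shoulder sloping in to a threaded neck, 54 mm across, from 111 mm height to the rim. Coloured counters inside, which stay there.
- jar: The jar; origin at the centre of its underside, z axis up. It stands loose on the table, about 0.85 kg, on a rubber foot: its weight keeps it from turning with the lid, but pulling up on a lid still on its thread lifts or turns it. The table beside it, towards the middle line ahead of the robot, is clear.
- tumbler: Empty stainless steel tumbler standing upright, loose: 75 mm across at the rim, 60 mm at the foot, 105 mm tall. Origin: centre of its underside. It stands to the left or the right of the jar, at least 200 mm from it, centre to centre.
- sharpener: Green plastic pencil sharpener with a bin, loose, standing: 48 x 72 x 52 mm tall. Origin: centre of its underside. It stands on the other side of the jar, at least 200 mm from it.
- pencil_box: Shut tin pencil box with a teal lid, lying flat, loose: 79 mm (x) x 195 mm (y) x 29 mm tall. Origin: centre of its underside. It lies at least 150 mm behind the jar, seen from the robot.
- abacus: Dark wooden abacus with red beads, lying flat, loose: 100 mm (x) x 270 mm (y) x 20 mm tall. Origin: centre of its underside. It lies at least 150 mm behind the jar, beside the pencil box.
Mind the look-alikes: they are no part of the job. There is more than one size of the lid; the job needs the middle-sized.

How it is judged (in metres and radians):
On the way, in this order (a step that is already met when the one before it is completed fails the run):
1. the lid has been taken off the neck: its lower edge is above the rim while the jar stands on the table (z of lid_center in the frame of jar_mouth above 0.017 m and height (world z) of jar below 0.004 m and angle between jar's own z axis and vertical below 0.08 rad), for 0.1 s.
2. the lid has been brought down to the table in the fingers, not dropped (height (world z) of lid_center below 0.025 m and contact force between the fingers and lid above 0.3 N), for 0.05 s.
At the end, for the whole second after the job is handed in: The lid lies flat on the table (either way up, within about 6 degrees), at rest and let go, its centre within 350 mm of the jar's axis; the jar stands open and upright on the table, at rest, within 100 mm of where it was (height (world z) of lid_center below 0.019 m and (angle between lid_center's own z axis and vertical below 0.1 rad or angle between lid_center's own z axis and vertical above 3.04 rad) and horizontal distance between lid_center and jar below 0.35 m and linear speed of each of lid, jar below 0.02 m/s and angle between jar's own z axis and vertical below 0.08 rad and height (world z) of jar below 0.004 m and distance of jar from where it was at the start of the episode below 0.1 m); the robot touches nothing.
It fails at once if the jar is lifted off the table by more than 15 mm (height (world z) of jar above 0.015 m).
It fails at once if the jar is tipped by more than 20 degrees (angle between jar's own z axis and vertical above 0.35 rad).
It fails at once if the tumbler, sharpener, pencil box or abacus is shifted by more than 25 mm, or the tumbler is tipped (distance of any of tumbler, sharpener, pencil_box, abacus from where it was at the start of the episode above 0.025 m or angle between tumbler's own z axis and vertical above 0.35 rad).
It also fails if it takes over 72 s, if anything falls off the work surface, if the arm or the gripper's body presses on something with over 40 N, if the wrist force passes 120 N, or if a joint passes its speed limit or range.

## Working session

There is one attempt and no reset: what is moved stays moved. The work goes in short steps, Python scripts to look and compute and a shell command to move; the robot and the scene stay as the last step left them, time stands still between calls to the robot, and variables do not carry over. Pictures are saved under pics/ and viewed, at most 10 in all, crops included, and the job is handed in when it is done.

```bash
mkdir -p pics
python3 - <<'E'
from cell import manip
import cv2,numpy as np
a=manip.camera("scene");b=manip.camera("side")
cv2.imwrite("pics/scene.png",a);cv2.imwrite("pics/side.png",b)
s=manip.read_state();print(s)
for n in("scene","side"):
  i=manip.camera_info(n);print(n,-np.array(i["R"]).T@np.array(i["t"]),np.array(i["R"]).round(2).tolist())
print(manip.camera_info("wrist"))
E
```

```text
{'clock': 0.1, 'joints': array([-6.66354940e-02,  3.00429876e-01,  1.52148143e+00,  3.41751081e-05,
        1.32069982e+00, -6.66314662e-02]), 'qd': array([-0.00100877, -0.00025677, -0.00241928, -0.00145403,  0.00102872,
        0.00155694]), 'effort': array([ 1.84928511e-03, -5.32644153e+01, -3.53284299e+01,  7.10431044e-02,
        2.34944851e-02, -7.30603051e-05]), 'eef_pos': array([5.49756829e+02, 3.51378314e-03, 1.82051108e+02]), 'eef_rot': array([-3.14057865e+00, -1.00841843e-04,  1.57078377e+00]), 'wrist_force': array([-0.5717953 ,  0.34355351, -0.55689927]), 'moment': array([-0.0043477 ,  0.00899572, -0.01842383]), 'finger_force': 0.0, 'finger_gap': 94.00874868567693}
scene [1350.37575497 -143.6484762  1348.77533679] [[0.22, 0.98, -0.01], [0.82, -0.19, -0.53], [-0.52, 0.1, -0.85]]
side [373.42194595 694.75796651 935.82841184] [[-0.95, -0.31, 0.0], [-0.24, 0.72, -0.65], [0.2, -0.62, -0.76]]
{'camera_matrix': array([[267.41715663,   0.        , 251.96049333],
       [  0.        , 267.41715663, 193.87697966],
       [  0.        ,   0.        ,   1.        ]]), 'D': array([0.00405335, 0.        , 0.        , 0.        , 0.        ]), 'tool_from_camera': array([[ 4.96435574e-04, -9.68354153e-01, -2.49579622e-01,
         7.25043971e+01],
       [ 9.99999708e-01,  6.25555119e-04, -4.38030427e-04,
         2.55196811e-01],
       [ 5.80294394e-04, -2.49579332e-01,  9.68354181e-01,
        -2.01068536e+02],
       [ 0.00000000e+00,  0.00000000e+00,  0.00000000e+00,
         1.00000000e+00]])}
```

View pics/scene.png

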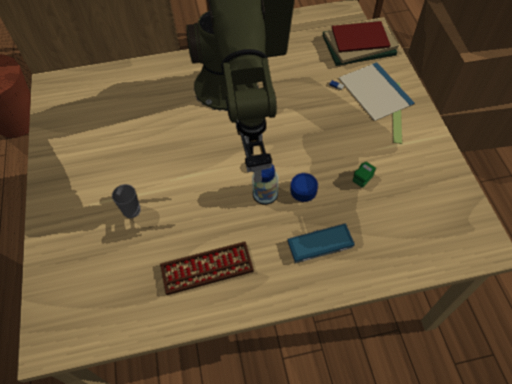

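View pics/side.png

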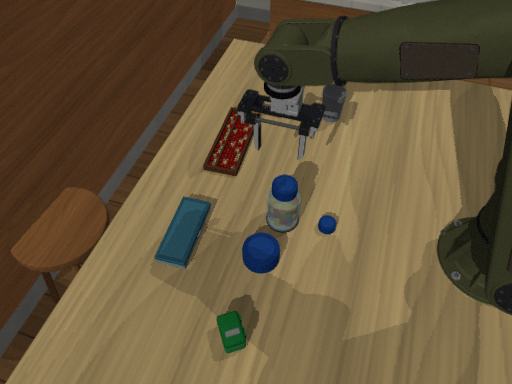

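The jar with its blue lid is at scene (267,172) and side (285,188). Two blue look-alikes stand near it: a large one at scene (303,187), side (261,253), and a small one at side (327,225). The gripper is near the jar.

```bash
cat > h.py <<'E'
from cell import manip
import cv2,numpy as np
from scipy.spatial.transform import Rotation as Ro
def blue(im,mn=25):
    h=cv2.cvtColor(im,cv2.COLOR_BGR2HSV)
    m=cv2.inRange(h,(108,150,50),(128,255,255))
    n,l,s,c=cv2.connectedComponentsWithStats(m)
    return m,[(s[i].tolist(),c[i].round(1)) for i in range(1,n) if s[i][4]>=mn]
def pose(n,st=None):
    i=manip.camera_info(n)
    if n=="wrist":
        st=st or manip.read_state()
        T=np.array(i["tool_from_camera"]);Rt=Ro.from_euler("xyz",st["eef_rot"]).as_matrix()
        return i,Rt@T[:3,:3],Rt@T[:3,3]+st["eef_pos"]
    R=np.array(i["R"]);return i,R.T,-R.T@np.array(i["t"])
def ray(n,px,st=None):
    i,R,o=pose(n,st)
    p=cv2.undistortPoints(np.array([[px]],float),i["camera_matrix"],i["D"])[0,0]
    d=R@np.array([*p,1]);return o,d/np.linalg.norm(d)
def onz(n,px,z,st=None):
    o,d=ray(n,px,st);return o+d*(z-o[2])/d[2]
E
python3 - <<'E'
from h import *
for n in("scene","side"):
    im=cv2.imread(f"pics/{n}.png")
    for s,c in blue(im)[1]: print(n,s,c,"z128:",onz(n,c,128.5).round(),"z15:",onz(n,c,15).round())
im=manip.camera("wrist");cv2.imwrite("pics/w0.png",im)
for s,c in blue(im)[1]: print(s,c,onz("wrist",c,143).round(),onz("wrist",c,30).round())
E
```

```text
scene [262, 166, 12, 12, 107] [267.8 172.7] z128: [529.  50. 128.] z15: [452.  68.  15.]
scene [291, 174, 26, 24, 462] [304.1 184.8] z128: [598. 148. 128.] z15: [528. 175.  15.]
side [272, 175, 26, 26, 538] [284.2 187.8] z128: [521.  40. 128.] z15: [541. -52.  15.]
side [319, 216, 17, 18, 242] [326.8 224.4] z128: [399. 113. 128.] z15: [403.  32.  15.]
side [243, 233, 37, 40, 1179] [260.5 252.2] z128: [520. 229. 128.] z15: [540. 164.  15.]
[215, 0, 62, 81, 3633] [246.4  40.4] [545. 139. 143.] [543. 170.  30.]
[198, 130, 54, 64, 2132] [223.7 164.4] [524.  38. 143.] [512.  22.  30.]
```

View pics/w0.png

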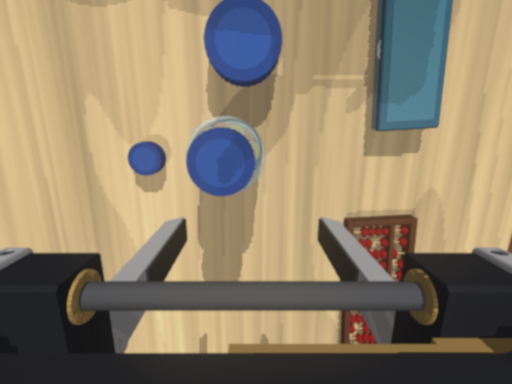

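The wrist picture shows the middle lid on the jar, top face centred near (221,161) with a radius of about 34 px. The large blue look-alike is at (243,42) and the small one at (147,158).

Run:
```python
from h import *
im=cv2.imread("pics/w0.png");h=cv2.cvtColor(im,cv2.COLOR_BGR2HSV)
print(h[161,190:256:8].tolist(), h[130:196:8,221].tolist())
m=cv2.inRange(h,(100,120,40),(130,255,255))
n,l,s,c=cv2.connectedComponentsWithStats(m)
for i in range(1,n):
    if 1000<s[i][4]<6000 and 100<c[i][1]<200:
        print(s[i],c[i]); t=((l==i)).astype(np.uint8)
        k=cv2.findContours(t,0,1)[0][0];print(cv2.fitEllipse(k))
        t2=t*(h[...,2]>h[161,221,2]-15);k=max(cv2.findContours(t2.astype(np.uint8),0,1)[0],key=cv2.contourArea);e=cv2.fitEllipse(k);print("top",e,onz("wrist",e[0],143.5))
        for dz in(128.5,143.5):print(onz("wrist",c[i],dz))
for n in("scene","side"):
    im=cv2.imread(f"pics/{n}.png");h=cv2.cvtColor(im,cv2.COLOR_BGR2HSV);m=cv2.inRange(h,(100,120,30),(130,255,255))
    k,l,s,c=cv2.connectedComponentsWithStats(m)
    for i in range(1,k):
        if s[i][4]>80:print(n,s[i],onz(n,c[i],130).round(1))
```

```text
[[113, 141, 137], [111, 148, 158], [111, 152, 158], [111, 153, 158], [111, 153, 137], [111, 151, 137], [111, 152, 138], [112, 153, 137], [111, 108, 127]] [[112, 149, 140], [112, 151, 147], [111, 154, 159], [111, 156, 154], [111, 151, 137], [111, 150, 136], [111, 151, 135], [111, 155, 153], [113, 145, 135]]
[ 188  129   67   66 3472] [220.50489631 161.35080645]
((220.50408935546875, 161.35791015625), (65.18510437011719, 65.9913101196289), 139.09654235839844)
top ((219.25735473632812, 162.10496520996094), (61.48125457763672, 67.20819854736328), 146.20831298828125) [520.52694284  40.17304745 143.5       ]
[519.88040628  38.87169087 128.5       ]
[521.66720825  40.85212845 143.5       ]
scene [374  64  39  40 148] [261.9 567.3 130. ]
scene [261 166  13  16 146] [535.   46.9 130. ]
scene [291 174  26  27 584] [606.2 143.5 130. ]
side [272 175  26  27 567] [519.9  41.5 130. ]
side [318 216  18  18 258] [399.2 114.5 130. ]
side [ 242  233   38   40 1216] [519.  230.9 130. ]
```

```bash
python3 -m inch '[{"gripper":1,"dx":-0.006,"dy":0.008,"wz":-7},{"gripper":1,"dx":-0.012,"dy":0.016,"wz":-14},{"gripper":1,"dx":-0.018,"dy":0.024,"wz":-21},{"gripper":1,"dx":-0.024,"dy":0.033,"wz":-28},{"gripper":1,"dx":-0.029,"dy":0.041,"wz":-34}]' 15
python3 -m inch '[{"gripper":1,"wz":-7},{"gripper":1,"wz":-14},{"gripper":1,"wz":-21},{"gripper":1,"wz":-28},{"gripper":1,"wz":-34}]'
python3 - <<'E'
from h import *
s=manip.read_state();im=manip.camera("wrist");cv2.imwrite("pics/w1.png",im)
print(s["eef_pos"],s["joints"])
E
```

```text
[5.49800364e+02 1.96912113e-03 1.82133380e+02] [-6.66029746e-02  3.00334114e-01  1.52141111e+00 -2.37779250e-05
  1.32066663e+00 -6.65871415e-02]validation failed for argument at $[0]...
validation failed for argument at $[0]...
```

View pics/w1.png

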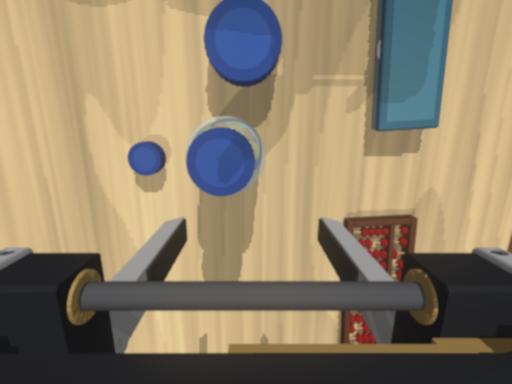

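The picture is unchanged because both calls were refused. The rows probably need every field, so I'll try one that way.

```bash
python3 -m inch '[{"gripper":1,"dx":-0.006,"dy":0.008,"dz":0,"wx":0,"wy":0,"wz":-7},{"gripper":1,"dx":-0.012,"dy":0.016,"dz":0,"wx":0,"wy":0,"wz":-14},{"gripper":1,"dx":-0.018,"dy":0.024,"dz":0,"wx":0,"wy":0,"wz":-21},{"gripper":1,"dx":-0.024,"dy":0.033,"dz":0,"wx":0,"wy":0,"wz":-28},{"gripper":1,"dx":-0.029,"dy":0.041,"dz":0,"wx":0,"wy":0,"wz":-34}]' 15
```

```text
clock: 0.62
eef_pos: [520.5, 41.4, 182.4]
eef_rot: [-3.141, 0.0, 0.971]
wrist_force: [0.5, 0.2, -0.4]
finger_gap: 94.1
finger_force: 0.0
```

```bash
python3 -m inch '[{"gripper":1,"dx":0,"dy":0,"dz":0,"wx":0,"wy":0,"wz":-7},{"gripper":1,"dx":0,"dy":0,"dz":0,"wx":0,"wy":0,"wz":-14},{"gripper":1,"dx":0,"dy":0,"dz":0,"wx":0,"wy":0,"wz":-21},{"gripper":1,"dx":0,"dy":0,"dz":0,"wx":0,"wy":0,"wz":-28},{"gripper":1,"dx":0,"dy":0,"dz":0,"wx":0,"wy":0,"wz":-34}]'
python3 -m inch '[{"gripper":1,"dx":0,"dy":0,"dz":0,"wx":0,"wy":0,"wz":-7},{"gripper":1,"dx":0,"dy":0,"dz":0,"wx":0,"wy":0,"wz":-14},{"gripper":1,"dx":0,"dy":0,"dz":0,"wx":0,"wy":0,"wz":-21},{"gripper":1,"dx":0,"dy":0,"dz":0,"wx":0,"wy":0,"wz":-28},{"gripper":1,"dx":0,"dy":0,"dz":0,"wx":0,"wy":0,"wz":-34}]'
python3 -m inch '[{"gripper":1,"dx":0,"dy":0,"dz":0,"wx":0,"wy":0,"wz":-7},{"gripper":1,"dx":0,"dy":0,"dz":0,"wx":0,"wy":0,"wz":-14},{"gripper":1,"dx":0,"dy":0,"dz":0,"wx":0,"wy":0,"wz":-21},{"gripper":1,"dx":0,"dy":0,"dz":0,"wx":0,"wy":0,"wz":-28},{"gripper":1,"dx":0,"dy":0,"dz":0,"wx":0,"wy":0,"wz":-34}]'
python3 - <<'E'
from h import *
s=manip.read_state();im=manip.camera("wrist");cv2.imwrite("pics/w2.png",im)
print(s["eef_pos"],s["joints"])
h=cv2.cvtColor(im,cv2.COLOR_BGR2HSV);m=cv2.inRange(h,(100,120,40),(130,255,255))
n,l,st,c=cv2.connectedComponentsWithStats(m)
for i in range(1,n):
    if st[i][4]>300:print(st[i],c[i],onz("wrist",c[i],143.5,s))
E
```

```text
clock: 1.03
eef_pos: [520.9, 41.0, 182.4]
eef_rot: [-3.142, 0.0, 0.378]
wrist_force: [-0.1, -0.1, -0.0]
finger_gap: 93.7
finger_force: 0.0
clock: 1.45
eef_pos: [520.9, 41.0, 182.4]
eef_rot: [3.142, 0.0, -0.216]
wrist_force: [0.3, 1.1, 0.6]
finger_gap: 94.3
finger_force: 0.0
clock: 1.87
eef_pos: [520.9, 41.0, 182.4]
eef_rot: [3.141, 0.0, -0.809]
wrist_force: [0.3, -0.5, -0.1]
finger_gap: 93.8
finger_force: 0.0
[520.87749599  41.00823024 182.37975248] [8.45079692e-03 2.39021488e-01 1.59855293e+00 1.76155338e-05
 1.30440090e+00 2.38839345e+00]
[ 222  170   64   62 3111] [253.45773063 200.73609772] [522.57124164  37.5122548  143.5       ]
[ 148  207   65   60 1773] [187.51043429 234.1393119 ] [545.40960183 105.53275456 143.5       ]
[302 214  23  27 357] [311.05602241 226.27170868] [465.16137151  17.82698039 143.5       ]
```

View pics/w2.png

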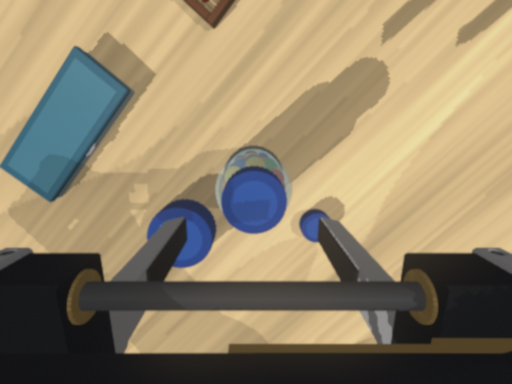

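The lid centre is near (254,199), with the fingers straddling it. After averaging out the camera bias between the two views, the lid comes to about (521.5, 39). Next I descend and close.

```bash
python3 -m inch '[{"gripper":1,"dx":0.0005,"dy":-0.002,"dz":0,"wx":0,"wy":0,"wz":0},{"gripper":1,"dx":0.0005,"dy":-0.002,"dz":-0.008,"wx":0,"wy":0,"wz":0},{"gripper":1,"dx":0.0005,"dy":-0.002,"dz":-0.018,"wx":0,"wy":0,"wz":0},{"gripper":1,"dx":0.0005,"dy":-0.002,"dz":-0.028,"wx":0,"wy":0,"wz":0},{"gripper":1,"dx":0.0005,"dy":-0.002,"dz":-0.038,"wx":0,"wy":0,"wz":0}]'
python3 -m inch '[{"gripper":1,"dx":0,"dy":0,"dz":-0.008,"wx":0,"wy":0,"wz":0},{"gripper":1,"dx":0,"dy":0,"dz":-0.016,"wx":0,"wy":0,"wz":0},{"gripper":1,"dx":0,"dy":0,"dz":-0.024,"wx":0,"wy":0,"wz":0},{"gripper":1,"dx":0,"dy":0,"dz":-0.030,"wx":0,"wy":0,"wz":0},{"gripper":1,"dx":0,"dy":0,"dz":-0.030,"wx":0,"wy":0,"wz":0}]'
python3 -m inch '[{"gripper":0.8,"dx":0,"dy":0,"dz":0,"wx":0,"wy":0,"wz":0},{"gripper":0.75,"dx":0,"dy":0,"dz":0,"wx":0,"wy":0,"wz":0},{"gripper":0.7,"dx":0,"dy":0,"dz":0,"wx":0,"wy":0,"wz":0},{"gripper":0.65,"dx":0,"dy":0,"dz":0,"wx":0,"wy":0,"wz":0},{"gripper":0.5,"dx":0,"dy":0,"dz":0,"wx":0,"wy":0,"wz":0}]' 15
python3 -m inch '[{"gripper":0.5,"dx":0,"dy":0,"dz":0,"wx":0,"wy":0,"wz":0},{"gripper":0.5,"dx":0,"dy":0,"dz":0,"wx":0,"wy":0,"wz":0},{"gripper":0.5,"dx":0,"dy":0,"dz":0,"wx":0,"wy":0,"wz":0},{"gripper":0.5,"dx":0,"dy":0,"dz":0,"wx":0,"wy":0,"wz":0},{"gripper":0.5,"dx":0,"dy":0,"dz":0,"wx":0,"wy":0,"wz":0}]' 15
```

```text
clock: 2.33
eef_pos: [521.1, 39.0, 143.0]
eef_rot: [3.141, 0.001, -0.802]
wrist_force: [-0.1, -0.1, -0.5]
finger_gap: 94.2
finger_force: 0.0
clock: 2.75
eef_pos: [521.0, 39.0, 113.2]
eef_rot: [3.14, 0.001, -0.803]
wrist_force: [-0.6, -1.0, -0.5]
finger_gap: 94.0
finger_force: 0.0
clock: 3.17
eef_pos: [521.6, 39.0, 114.8]
eef_rot: [-3.141, -0.0, -0.803]
wrist_force: [0.3, -0.1, 0.3]
finger_gap: 64.1
finger_force: 0.0
clock: 3.58
eef_pos: [521.6, 39.0, 114.8]
eef_rot: [-3.141, -0.0, -0.803]
wrist_force: [-0.5, -0.9, 3.5]
finger_gap: 61.3
finger_force: 15.0
```

```bash
python3 -m inch '[{"gripper":0.5,"dx":0,"dy":0,"dz":0.0001,"wx":0,"wy":0,"wz":7},{"gripper":0.5,"dx":0,"dy":0,"dz":0.0003,"wx":0,"wy":0,"wz":14},{"gripper":0.5,"dx":0,"dy":0,"dz":0.0004,"wx":0,"wy":0,"wz":21},{"gripper":0.5,"dx":0,"dy":0,"dz":0.0005,"wx":0,"wy":0,"wz":28},{"gripper":0.5,"dx":0,"dy":0,"dz":0.0007,"wx":0,"wy":0,"wz":35}]' 20
python3 - <<'E'
from h import *
s=manip.read_state();print(s["moment"],s["joints"][5]);im=manip.camera("side");cv2.imwrite("pics/s2.png",cv2.resize(im[120:280,200:360],(640,640)))
E
```

```text
clock: 4.0
eef_pos: [521.5, 39.0, 115.2]
eef_rot: [-3.142, -0.0, -0.186]
wrist_force: [-0.0, -0.4, 1.4]
finger_gap: 61.4
finger_force: 20.0
[ 0.05760566  0.08618488 -0.00392187] 1.7613480183801995
```

View pics/s2.png

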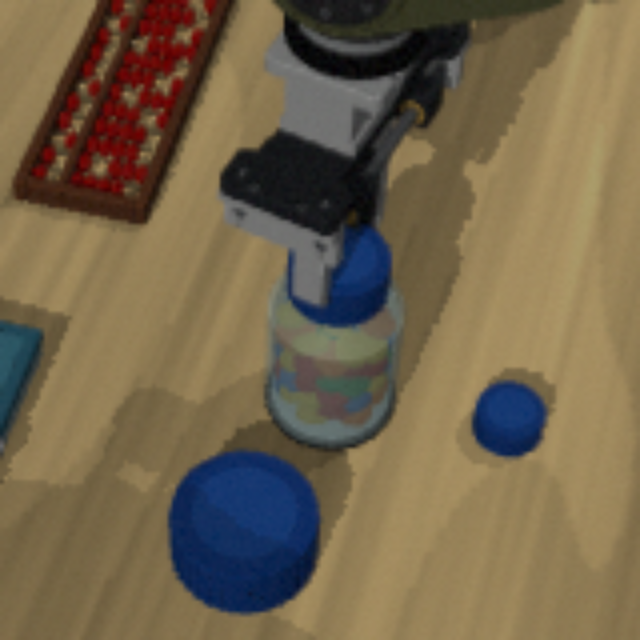

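The lid is held between the fingers (crop at about (340,275)) and the jar stands upright. I keep turning with the helical rise.

```bash
python3 -m inch '[{"gripper":0.5,"dx":0,"dy":0,"dz":0.0001,"wx":0,"wy":0,"wz":7},{"gripper":0.5,"dx":0,"dy":0,"dz":0.0003,"wx":0,"wy":0,"wz":14},{"gripper":0.5,"dx":0,"dy":0,"dz":0.0004,"wx":0,"wy":0,"wz":21},{"gripper":0.5,"dx":0,"dy":0,"dz":0.0005,"wx":0,"wy":0,"wz":28},{"gripper":0.5,"dx":0,"dy":0,"dz":0.0007,"wx":0,"wy":0,"wz":35}]'
python3 -m inch '[{"gripper":0.5,"dx":0,"dy":0,"dz":0.0001,"wx":0,"wy":0,"wz":7},{"gripper":0.5,"dx":0,"dy":0,"dz":0.0003,"wx":0,"wy":0,"wz":14},{"gripper":0.5,"dx":0,"dy":0,"dz":0.0004,"wx":0,"wy":0,"wz":21},{"gripper":0.5,"dx":0,"dy":0,"dz":0.0005,"wx":0,"wy":0,"wz":28},{"gripper":0.5,"dx":0,"dy":0,"dz":0.0007,"wx":0,"wy":0,"wz":35}]'
python3 -m inch '[{"gripper":0.5,"dx":0,"dy":0,"dz":0.0001,"wx":0,"wy":0,"wz":7},{"gripper":0.5,"dx":0,"dy":0,"dz":0.0003,"wx":0,"wy":0,"wz":14},{"gripper":0.5,"dx":0,"dy":0,"dz":0.0004,"wx":0,"wy":0,"wz":21},{"gripper":0.5,"dx":0,"dy":0,"dz":0.0005,"wx":0,"wy":0,"wz":28},{"gripper":0.5,"dx":0,"dy":0,"dz":0.0007,"wx":0,"wy":0,"wz":35}]'
```

```text
clock: 4.47
eef_pos: [521.5, 39.0, 115.9]
eef_rot: [-3.142, -0.0, 0.422]
wrist_force: [0.4, -0.2, 0.8]
finger_gap: 61.1
finger_force: 20.0
clock: 4.88
eef_pos: [521.5, 39.0, 116.6]
eef_rot: [-3.142, -0.0, 1.032]
wrist_force: [-0.5, 0.1, 1.0]
finger_gap: 61.3
finger_force: 20.0
clock: 5.3
eef_pos: [521.4, 39.1, 117.3]
eef_rot: [-3.141, -0.0, 1.643]
wrist_force: [-0.5, 0.7, 2.3]
finger_gap: 61.6
finger_force: 20.0
```

```bash
python3 -m inch '[{"gripper":0.5,"dx":0,"dy":0,"dz":0.0001,"wx":0,"wy":0,"wz":7},{"gripper":0.5,"dx":0,"dy":0,"dz":0.0003,"wx":0,"wy":0,"wz":14},{"gripper":0.5,"dx":0,"dy":0,"dz":0.0004,"wx":0,"wy":0,"wz":21},{"gripper":0.5,"dx":0,"dy":0,"dz":0.0005,"wx":0,"wy":0,"wz":28},{"gripper":0.5,"dx":0,"dy":0,"dz":0.0007,"wx":0,"wy":0,"wz":35}]'
python3 -m inch '[{"gripper":0.5,"dx":0,"dy":0,"dz":0.0001,"wx":0,"wy":0,"wz":7},{"gripper":0.5,"dx":0,"dy":0,"dz":0.0003,"wx":0,"wy":0,"wz":14},{"gripper":0.5,"dx":0,"dy":0,"dz":0.0004,"wx":0,"wy":0,"wz":21},{"gripper":0.5,"dx":0,"dy":0,"dz":0.0005,"wx":0,"wy":0,"wz":28},{"gripper":0.5,"dx":0,"dy":0,"dz":0.0007,"wx":0,"wy":0,"wz":35}]'
python3 -m inch '[{"gripper":0.5,"dx":0,"dy":0,"dz":0.0001,"wx":0,"wy":0,"wz":7},{"gripper":0.5,"dx":0,"dy":0,"dz":0.0003,"wx":0,"wy":0,"wz":14},{"gripper":0.5,"dx":0,"dy":0,"dz":0.0004,"wx":0,"wy":0,"wz":21},{"gripper":0.5,"dx":0,"dy":0,"dz":0.0005,"wx":0,"wy":0,"wz":28},{"gripper":0.5,"dx":0,"dy":0,"dz":0.0007,"wx":0,"wy":0,"wz":35}]'
python3 -m inch '[{"gripper":0.5,"dx":0,"dy":0,"dz":0.0001,"wx":0,"wy":0,"wz":7},{"gripper":0.5,"dx":0,"dy":0,"dz":0.0003,"wx":0,"wy":0,"wz":14},{"gripper":0.5,"dx":0,"dy":0,"dz":0.0004,"wx":0,"wy":0,"wz":21},{"gripper":0.5,"dx":0,"dy":0,"dz":0.0005,"wx":0,"wy":0,"wz":28},{"gripper":0.5,"dx":0,"dy":0,"dz":0.0005,"wx":0,"wy":0,"wz":28}]'
python3 -m inch '[{"gripper":1,"dx":0,"dy":0,"dz":0,"wx":0,"wy":0,"wz":0},{"gripper":1,"dx":0,"dy":0,"dz":0,"wx":0,"wy":0,"wz":0},{"gripper":1,"dx":0,"dy":0,"dz":0,"wx":0,"wy":0,"wz":0},{"gripper":1,"dx":0,"dy":0,"dz":0,"wx":0,"wy":0,"wz":0},{"gripper":1,"dx":0,"dy":0,"dz":0,"wx":0,"wy":0,"wz":0}]'
python3 -c "
from cell import manip;print(manip.read_state()['joints'])"
```

```text
clock: 5.72
eef_pos: [521.3, 39.2, 117.9]
eef_rot: [-3.141, -0.0, 2.254]
wrist_force: [-0.5, 0.3, 0.4]
finger_gap: 61.3
finger_force: 20.0
clock: 6.13
eef_pos: [521.1, 39.1, 118.6]
eef_rot: [-3.142, -0.001, 2.865]
wrist_force: [-2.2, 1.1, 1.2]
finger_gap: 61.2
finger_force: 20.0
clock: 6.55
eef_pos: [521.2, 39.0, 119.3]
eef_rot: [3.141, -0.001, -2.807]
wrist_force: [-2.2, -1.0, 1.9]
finger_gap: 61.2
finger_force: 20.0
clock: 6.97
eef_pos: [521.2, 38.9, 119.8]
eef_rot: [3.141, -0.001, -2.318]
wrist_force: [-3.0, -0.7, 2.0]
finger_gap: 61.5
finger_force: 20.0
clock: 7.38
eef_pos: [521.5, 39.0, 119.9]
eef_rot: [-3.142, 0.0, -2.323]
wrist_force: [0.6, 0.3, -0.1]
finger_gap: 91.0
finger_force: 0.0
[ 4.59551871e-03  3.01397976e-01  1.67167162e+00  1.40427253e-05
  1.16850103e+00 -2.38499654e+00]
```

```bash
python3 -m inch '[{"gripper":1,"dx":0,"dy":0,"dz":0,"wx":0,"wy":0,"wz":-7},{"gripper":1,"dx":0,"dy":0,"dz":0,"wx":0,"wy":0,"wz":-14},{"gripper":1,"dx":0,"dy":0,"dz":0,"wx":0,"wy":0,"wz":-21},{"gripper":1,"dx":0,"dy":0,"dz":0,"wx":0,"wy":0,"wz":-28},{"gripper":1,"dx":0,"dy":0,"dz":0,"wx":0,"wy":0,"wz":-35}]'
python3 -m inch '[{"gripper":1,"dx":0,"dy":0,"dz":0,"wx":0,"wy":0,"wz":-7},{"gripper":1,"dx":0,"dy":0,"dz":0,"wx":0,"wy":0,"wz":-14},{"gripper":1,"dx":0,"dy":0,"dz":0,"wx":0,"wy":0,"wz":-21},{"gripper":1,"dx":0,"dy":0,"dz":0,"wx":0,"wy":0,"wz":-28},{"gripper":1,"dx":0,"dy":0,"dz":0,"wx":0,"wy":0,"wz":-35}]'
python3 -m inch '[{"gripper":1,"dx":0,"dy":0,"dz":0,"wx":0,"wy":0,"wz":-7},{"gripper":1,"dx":0,"dy":0,"dz":0,"wx":0,"wy":0,"wz":-14},{"gripper":1,"dx":0,"dy":0,"dz":0,"wx":0,"wy":0,"wz":-21},{"gripper":1,"dx":0,"dy":0,"dz":0,"wx":0,"wy":0,"wz":-28},{"gripper":1,"dx":0,"dy":0,"dz":0,"wx":0,"wy":0,"wz":-35}]'
python3 -m inch '[{"gripper":1,"dx":0,"dy":0,"dz":0,"wx":0,"wy":0,"wz":-7},{"gripper":1,"dx":0,"dy":0,"dz":0,"wx":0,"wy":0,"wz":-14},{"gripper":1,"dx":0,"dy":0,"dz":0,"wx":0,"wy":0,"wz":-21},{"gripper":1,"dx":0,"dy":0,"dz":0,"wx":0,"wy":0,"wz":-28},{"gripper":1,"dx":0,"dy":0,"dz":0,"wx":0,"wy":0,"wz":-35}]'
python3 -m inch '[{"gripper":1,"dx":0,"dy":0,"dz":0,"wx":0,"wy":0,"wz":-7},{"gripper":1,"dx":0,"dy":0,"dz":0,"wx":0,"wy":0,"wz":-14},{"gripper":1,"dx":0,"dy":0,"dz":0,"wx":0,"wy":0,"wz":-21},{"gripper":1,"dx":0,"dy":0,"dz":0,"wx":0,"wy":0,"wz":-28},{"gripper":1,"dx":0,"dy":0,"dz":0,"wx":0,"wy":0,"wz":-35}]'
python3 -m inch '[{"gripper":1,"dx":0,"dy":0,"dz":0,"wx":0,"wy":0,"wz":-7},{"gripper":1,"dx":0,"dy":0,"dz":0,"wx":0,"wy":0,"wz":-14},{"gripper":1,"dx":0,"dy":0,"dz":0,"wx":0,"wy":0,"wz":-21},{"gripper":1,"dx":0,"dy":0,"dz":0,"wx":0,"wy":0,"wz":-28},{"gripper":1,"dx":0,"dy":0,"dz":0,"wx":0,"wy":0,"wz":-35}]'
python3 -m inch '[{"gripper":1,"dx":0,"dy":0,"dz":0,"wx":0,"wy":0,"wz":-7},{"gripper":1,"dx":0,"dy":0,"dz":0,"wx":0,"wy":0,"wz":-14},{"gripper":1,"dx":0,"dy":0,"dz":0,"wx":0,"wy":0,"wz":-21},{"gripper":1,"dx":0,"dy":0,"dz":0,"wx":0,"wy":0,"wz":-28},{"gripper":1,"dx":0,"dy":0,"dz":0,"wx":0,"wy":0,"wz":-35}]'
python3 -m inch '[{"gripper":1,"dx":0,"dy":0,"dz":0,"wx":0,"wy":0,"wz":-7},{"gripper":1,"dx":0,"dy":0,"dz":0,"wx":0,"wy":0,"wz":-14},{"gripper":1,"dx":0,"dy":0,"dz":0,"wx":0,"wy":0,"wz":-21},{"gripper":1,"dx":0,"dy":0,"dz":0,"wx":0,"wy":0,"wz":-28},{"gripper":1,"dx":0,"dy":0,"dz":0,"wx":0,"wy":0,"wz":-31}]'
python3 -m inch '[{"gripper":0.8,"dx":0,"dy":0,"dz":0,"wx":0,"wy":0,"wz":0},{"gripper":0.75,"dx":0,"dy":0,"dz":0,"wx":0,"wy":0,"wz":0},{"gripper":0.7,"dx":0,"dy":0,"dz":0,"wx":0,"wy":0,"wz":0},{"gripper":0.65,"dx":0,"dy":0,"dz":0,"wx":0,"wy":0,"wz":0},{"gripper":0.5,"dx":0,"dy":0,"dz":0,"wx":0,"wy":0,"wz":0}]' 20
python3 -m inch '[{"gripper":0.5,"dx":0,"dy":0,"dz":0,"wx":0,"wy":0,"wz":0},{"gripper":0.5,"dx":0,"dy":0,"dz":0,"wx":0,"wy":0,"wz":0},{"gripper":0.5,"dx":0,"dy":0,"dz":0,"wx":0,"wy":0,"wz":0},{"gripper":0.5,"dx":0,"dy":0,"dz":0,"wx":0,"wy":0,"wz":0},{"gripper":0.5,"dx":0,"dy":0,"dz":0,"wx":0,"wy":0,"wz":0}]'
python3 -c "
from cell import manip;print(manip.read_state()['joints'])"
```

```text
clock: 7.8
eef_pos: [521.5, 39.0, 119.9]
eef_rot: [3.142, 0.0, -2.939]
wrist_force: [-0.1, -0.5, 0.2]
finger_gap: 94.0
finger_force: 0.0
clock: 8.22
eef_pos: [521.5, 39.0, 119.9]
eef_rot: [3.142, 0.0, 2.733]
wrist_force: [-0.3, -0.4, -0.3]
finger_gap: 94.3
finger_force: 0.0
clock: 8.63
eef_pos: [521.5, 39.0, 119.9]
eef_rot: [3.142, -0.0, 2.122]
wrist_force: [0.8, -0.1, 0.2]
finger_gap: 93.6
finger_force: 0.0
clock: 9.05
eef_pos: [521.5, 39.0, 119.9]
eef_rot: [3.142, -0.0, 1.511]
wrist_force: [0.2, -0.1, -0.1]
finger_gap: 93.9
finger_force: 0.0
clock: 9.47
eef_pos: [521.5, 39.0, 119.9]
eef_rot: [-3.142, -0.0, 0.9]
wrist_force: [-0.3, -0.4, -0.5]
finger_gap: 93.9
finger_force: 0.0
clock: 9.88
eef_pos: [521.5, 39.0, 119.9]
eef_rot: [3.142, -0.0, 0.29]
wrist_force: [-0.5, -0.8, 0.3]
finger_gap: 93.8
finger_force: 0.0
clock: 10.3
eef_pos: [521.5, 39.0, 119.9]
eef_rot: [-3.142, -0.0, -0.321]
wrist_force: [0.7, -0.9, -0.3]
finger_gap: 94.0
finger_force: 0.0
clock: 10.72
eef_pos: [521.5, 39.0, 119.9]
eef_rot: [3.142, 0.0, -0.863]
wrist_force: [1.0, -0.3, 0.4]
finger_gap: 94.3
finger_force: 0.0
clock: 11.13
eef_pos: [521.5, 39.0, 119.9]
eef_rot: [-3.142, -0.0, -0.854]
wrist_force: [0.2, -0.9, 0.6]
finger_gap: 63.9
finger_force: 0.0
clock: 11.55
eef_pos: [521.5, 39.0, 120.0]
eef_rot: [-3.142, -0.0, -0.855]
wrist_force: [-0.4, -0.0, -0.3]
finger_gap: 61.2
finger_force: 20.0
[4.61005359e-03 3.01272191e-01 1.67170063e+00 7.67852561e-06
 1.16856544e+00 2.43051182e+00]
```

Regripped. Second sweep: up to 280°.

```bash
python3 -m inch '[{"gripper":0.5,"dx":0,"dy":0,"dz":0.0001,"wx":0,"wy":0,"wz":7},{"gripper":0.5,"dx":0,"dy":0,"dz":0.0003,"wx":0,"wy":0,"wz":14},{"gripper":0.5,"dx":0,"dy":0,"dz":0.0004,"wx":0,"wy":0,"wz":21},{"gripper":0.5,"dx":0,"dy":0,"dz":0.0005,"wx":0,"wy":0,"wz":28},{"gripper":0.5,"dx":0,"dy":0,"dz":0.0007,"wx":0,"wy":0,"wz":35}]'
python3 -m inch '[{"gripper":0.5,"dx":0,"dy":0,"dz":0.0001,"wx":0,"wy":0,"wz":7},{"gripper":0.5,"dx":0,"dy":0,"dz":0.0003,"wx":0,"wy":0,"wz":14},{"gripper":0.5,"dx":0,"dy":0,"dz":0.0004,"wx":0,"wy":0,"wz":21},{"gripper":0.5,"dx":0,"dy":0,"dz":0.0005,"wx":0,"wy":0,"wz":28},{"gripper":0.5,"dx":0,"dy":0,"dz":0.0007,"wx":0,"wy":0,"wz":35}]'
python3 -m inch '[{"gripper":0.5,"dx":0,"dy":0,"dz":0.0001,"wx":0,"wy":0,"wz":7},{"gripper":0.5,"dx":0,"dy":0,"dz":0.0003,"wx":0,"wy":0,"wz":14},{"gripper":0.5,"dx":0,"dy":0,"dz":0.0004,"wx":0,"wy":0,"wz":21},{"gripper":0.5,"dx":0,"dy":0,"dz":0.0005,"wx":0,"wy":0,"wz":28},{"gripper":0.5,"dx":0,"dy":0,"dz":0.0007,"wx":0,"wy":0,"wz":35}]'
python3 -m inch '[{"gripper":0.5,"dx":0,"dy":0,"dz":0.0001,"wx":0,"wy":0,"wz":7},{"gripper":0.5,"dx":0,"dy":0,"dz":0.0003,"wx":0,"wy":0,"wz":14},{"gripper":0.5,"dx":0,"dy":0,"dz":0.0004,"wx":0,"wy":0,"wz":21},{"gripper":0.5,"dx":0,"dy":0,"dz":0.0005,"wx":0,"wy":0,"wz":28},{"gripper":0.5,"dx":0,"dy":0,"dz":0.0007,"wx":0,"wy":0,"wz":35}]'
python3 -m inch '[{"gripper":0.5,"dx":0,"dy":0,"dz":0.0001,"wx":0,"wy":0,"wz":7},{"gripper":0.5,"dx":0,"dy":0,"dz":0.0003,"wx":0,"wy":0,"wz":14},{"gripper":0.5,"dx":0,"dy":0,"dz":0.0004,"wx":0,"wy":0,"wz":21},{"gripper":0.5,"dx":0,"dy":0,"dz":0.0005,"wx":0,"wy":0,"wz":28},{"gripper":0.5,"dx":0,"dy":0,"dz":0.0007,"wx":0,"wy":0,"wz":35}]'
python3 -m inch '[{"gripper":0.5,"dx":0,"dy":0,"dz":0.0001,"wx":0,"wy":0,"wz":7},{"gripper":0.5,"dx":0,"dy":0,"dz":0.0003,"wx":0,"wy":0,"wz":14},{"gripper":0.5,"dx":0,"dy":0,"dz":0.0004,"wx":0,"wy":0,"wz":21},{"gripper":0.5,"dx":0,"dy":0,"dz":0.0005,"wx":0,"wy":0,"wz":28},{"gripper":0.5,"dx":0,"dy":0,"dz":0.0007,"wx":0,"wy":0,"wz":35}]'
python3 -m inch '[{"gripper":0.5,"dx":0,"dy":0,"dz":0.0001,"wx":0,"wy":0,"wz":7},{"gripper":0.5,"dx":0,"dy":0,"dz":0.0003,"wx":0,"wy":0,"wz":14},{"gripper":0.5,"dx":0,"dy":0,"dz":0.0004,"wx":0,"wy":0,"wz":21},{"gripper":0.5,"dx":0,"dy":0,"dz":0.0005,"wx":0,"wy":0,"wz":28},{"gripper":0.5,"dx":0,"dy":0,"dz":0.0007,"wx":0,"wy":0,"wz":35}]'
python3 -m inch '[{"gripper":0.5,"dx":0,"dy":0,"dz":0.0001,"wx":0,"wy":0,"wz":7},{"gripper":0.5,"dx":0,"dy":0,"dz":0.0003,"wx":0,"wy":0,"wz":14},{"gripper":0.5,"dx":0,"dy":0,"dz":0.0004,"wx":0,"wy":0,"wz":21},{"gripper":0.5,"dx":0,"dy":0,"dz":0.0005,"wx":0,"wy":0,"wz":28},{"gripper":0.5,"dx":0,"dy":0,"dz":0.0007,"wx":0,"wy":0,"wz":35}]'
python3 -c "
from cell import manip;print(manip.read_state()['joints'])"
```

```text
clock: 11.97
eef_pos: [521.5, 39.0, 120.7]
eef_rot: [-3.142, 0.0, -0.238]
wrist_force: [0.8, -0.0, -0.2]
finger_gap: 61.1
finger_force: 20.0
clock: 12.38
eef_pos: [521.5, 39.0, 121.3]
eef_rot: [3.142, 0.0, 0.373]
wrist_force: [0.6, 0.3, -1.2]
finger_gap: 61.5
finger_force: 20.0
clock: 12.8
eef_pos: [521.5, 39.0, 122.0]
eef_rot: [-3.142, 0.0, 0.983]
wrist_force: [0.2, 0.2, -0.3]
finger_gap: 61.3
finger_force: 20.0
clock: 13.22
eef_pos: [521.5, 39.0, 122.7]
eef_rot: [-3.141, -0.0, 1.594]
wrist_force: [-0.1, 0.2, -0.4]
finger_gap: 61.4
finger_force: 20.0
clock: 13.63
eef_pos: [521.4, 39.0, 123.4]
eef_rot: [-3.141, -0.0, 2.205]
wrist_force: [0.4, 0.2, -1.0]
finger_gap: 61.7
finger_force: 20.0
clock: 14.05
eef_pos: [521.5, 39.0, 124.1]
eef_rot: [-3.142, -0.0, 2.816]
wrist_force: [0.2, -0.5, -0.7]
finger_gap: 61.1
finger_force: 20.0
clock: 14.47
eef_pos: [521.4, 39.0, 124.8]
eef_rot: [3.142, -0.0, -2.856]
wrist_force: [1.3, 0.1, -0.5]
finger_gap: 61.3
finger_force: 20.0
clock: 14.88
eef_pos: [521.4, 39.0, 125.5]
eef_rot: [3.142, -0.0, -2.245]
wrist_force: [-0.9, -0.5, -1.6]
finger_gap: 61.2
finger_force: 20.0
[ 4.60299039e-03  2.95056247e-01  1.66594386e+00 -1.84577605e-05
  1.18072262e+00 -2.46242337e+00]
```

About 553° done, and the thread may need up to 576°, so I'll regrip for another 70°.

```bash
python3 -m inch '[{"gripper":1,"dx":0,"dy":0,"dz":0,"wx":0,"wy":0,"wz":0},{"gripper":1,"dx":0,"dy":0,"dz":0,"wx":0,"wy":0,"wz":0},{"gripper":1,"dx":0,"dy":0,"dz":0,"wx":0,"wy":0,"wz":0},{"gripper":1,"dx":0,"dy":0,"dz":0,"wx":0,"wy":0,"wz":0},{"gripper":1,"dx":0,"dy":0,"dz":0,"wx":0,"wy":0,"wz":0}]'
python3 -m inch '[{"gripper":1,"dx":0,"dy":0,"dz":0,"wx":0,"wy":0,"wz":-7},{"gripper":1,"dx":0,"dy":0,"dz":0,"wx":0,"wy":0,"wz":-14},{"gripper":1,"dx":0,"dy":0,"dz":0,"wx":0,"wy":0,"wz":-21},{"gripper":1,"dx":0,"dy":0,"dz":0,"wx":0,"wy":0,"wz":-28},{"gripper":1,"dx":0,"dy":0,"dz":0,"wx":0,"wy":0,"wz":-35}]'
python3 -m inch '[{"gripper":1,"dx":0,"dy":0,"dz":0,"wx":0,"wy":0,"wz":-7},{"gripper":1,"dx":0,"dy":0,"dz":0,"wx":0,"wy":0,"wz":-14},{"gripper":1,"dx":0,"dy":0,"dz":0,"wx":0,"wy":0,"wz":-21},{"gripper":1,"dx":0,"dy":0,"dz":0,"wx":0,"wy":0,"wz":-28},{"gripper":1,"dx":0,"dy":0,"dz":0,"wx":0,"wy":0,"wz":-35}]'
python3 -m inch '[{"gripper":0.8,"dx":0,"dy":0,"dz":0,"wx":0,"wy":0,"wz":0},{"gripper":0.75,"dx":0,"dy":0,"dz":0,"wx":0,"wy":0,"wz":0},{"gripper":0.7,"dx":0,"dy":0,"dz":0,"wx":0,"wy":0,"wz":0},{"gripper":0.65,"dx":0,"dy":0,"dz":0,"wx":0,"wy":0,"wz":0},{"gripper":0.5,"dx":0,"dy":0,"dz":0,"wx":0,"wy":0,"wz":0}]' 20
python3 -m inch '[{"gripper":0.5,"dx":0,"dy":0,"dz":0,"wx":0,"wy":0,"wz":0},{"gripper":0.5,"dx":0,"dy":0,"dz":0,"wx":0,"wy":0,"wz":0},{"gripper":0.5,"dx":0,"dy":0,"dz":0,"wx":0,"wy":0,"wz":0},{"gripper":0.5,"dx":0,"dy":0,"dz":0,"wx":0,"wy":0,"wz":0},{"gripper":0.5,"dx":0,"dy":0,"dz":0,"wx":0,"wy":0,"wz":0}]'
python3 -m inch '[{"gripper":0.5,"dx":0,"dy":0,"dz":0.0001,"wx":0,"wy":0,"wz":7},{"gripper":0.5,"dx":0,"dy":0,"dz":0.0003,"wx":0,"wy":0,"wz":14},{"gripper":0.5,"dx":0,"dy":0,"dz":0.0004,"wx":0,"wy":0,"wz":21},{"gripper":0.5,"dx":0,"dy":0,"dz":0.0005,"wx":0,"wy":0,"wz":28},{"gripper":0.5,"dx":0,"dy":0,"dz":0.0007,"wx":0,"wy":0,"wz":35}]'
python3 -m inch '[{"gripper":0.5,"dx":0,"dy":0,"dz":0.0001,"wx":0,"wy":0,"wz":7},{"gripper":0.5,"dx":0,"dy":0,"dz":0.0003,"wx":0,"wy":0,"wz":14},{"gripper":0.5,"dx":0,"dy":0,"dz":0.0004,"wx":0,"wy":0,"wz":21},{"gripper":0.5,"dx":0,"dy":0,"dz":0.0005,"wx":0,"wy":0,"wz":28},{"gripper":0.5,"dx":0,"dy":0,"dz":0.0007,"wx":0,"wy":0,"wz":35}]'
python3 -m inch '[{"gripper":0.5,"dx":0,"dy":0,"dz":0.001,"wx":0,"wy":0,"wz":0},{"gripper":0.5,"dx":0,"dy":0,"dz":0.002,"wx":0,"wy":0,"wz":0},{"gripper":0.5,"dx":0,"dy":0,"dz":0.003,"wx":0,"wy":0,"wz":0},{"gripper":0.5,"dx":0,"dy":0,"dz":0.003,"wx":0,"wy":0,"wz":0},{"gripper":0.5,"dx":0,"dy":0,"dz":0.003,"wx":0,"wy":0,"wz":0}]'
```

```text
clock: 15.3
eef_pos: [521.5, 39.0, 125.5]
eef_rot: [3.142, -0.0, -2.253]
wrist_force: [-0.4, 0.1, -0.5]
finger_gap: 91.4
finger_force: 0.0
clock: 15.72
eef_pos: [521.5, 39.0, 125.5]
eef_rot: [3.142, -0.0, -2.87]
wrist_force: [-0.2, -0.5, 0.3]
finger_gap: 93.9
finger_force: 0.0
clock: 16.13
eef_pos: [521.5, 39.0, 125.6]
eef_rot: [3.142, 0.0, 2.803]
wrist_force: [0.4, -0.4, -0.6]
finger_gap: 94.1
finger_force: 0.0
clock: 16.55
eef_pos: [521.5, 39.0, 125.5]
eef_rot: [3.142, -0.0, 2.812]
wrist_force: [-0.7, -0.4, -0.5]
finger_gap: 64.4
finger_force: 0.0
clock: 16.97
eef_pos: [521.5, 39.0, 125.5]
eef_rot: [-3.142, 0.0, 2.81]
wrist_force: [-0.5, -0.4, 0.9]
finger_gap: 61.2
finger_force: 20.0
clock: 17.38
eef_pos: [521.5, 39.0, 126.2]
eef_rot: [-3.142, -0.0, -2.856]
wrist_force: [0.0, -0.2, 0.4]
finger_gap: 61.4
finger_force: 20.0
clock: 17.8
eef_pos: [521.5, 39.0, 126.9]
eef_rot: [3.142, -0.0, -2.245]
wrist_force: [0.3, 0.4, -0.8]
finger_gap: 61.2
finger_force: 20.0
clock: 18.22
eef_pos: [521.5, 39.0, 130.0]
eef_rot: [-3.141, 0.0, -2.253]
wrist_force: [-0.1, -0.5, -1.2]
finger_gap: 61.3
finger_force: 20.0
```

Only the lid's weight shows in the force, so it's free. I lift straight up.

```bash
python3 -m inch '[{"gripper":0.5,"dx":0,"dy":0,"dz":0.008,"wx":0,"wy":0,"wz":0},{"gripper":0.5,"dx":0,"dy":0,"dz":0.016,"wx":0,"wy":0,"wz":0},{"gripper":0.5,"dx":0,"dy":0,"dz":0.025,"wx":0,"wy":0,"wz":0},{"gripper":0.5,"dx":0,"dy":0,"dz":0.035,"wx":0,"wy":0,"wz":0},{"gripper":0.5,"dx":0,"dy":0,"dz":0.045,"wx":0,"wy":0,"wz":0}]'
python3 -m inch '[{"gripper":0.5,"dx":0,"dy":0,"dz":0.01,"wx":0,"wy":0,"wz":0},{"gripper":0.5,"dx":0,"dy":0,"dz":0.015,"wx":0,"wy":0,"wz":0},{"gripper":0.5,"dx":0,"dy":0,"dz":0.015,"wx":0,"wy":0,"wz":0},{"gripper":0.5,"dx":0,"dy":0,"dz":0.015,"wx":0,"wy":0,"wz":0},{"gripper":0.5,"dx":0,"dy":0,"dz":0.015,"wx":0,"wy":0,"wz":0}]'
python3 - <<'E'
from h import *
print(manip.read_state()["joints"])
im=manip.camera("side");cv2.imwrite("pics/s3.png",cv2.resize(im[60:300,160:400],(600,600)))
E
```

```text
clock: 18.63
eef_pos: [521.6, 39.0, 176.4]
eef_rot: [-3.141, 0.0, -2.252]
wrist_force: [0.1, -0.1, -0.0]
finger_gap: 61.7
finger_force: 20.0
clock: 19.05
eef_pos: [521.3, 39.0, 189.4]
eef_rot: [3.141, -0.001, -2.251]
wrist_force: [-0.1, -0.7, -0.5]
finger_gap: 61.5
finger_force: 20.0
[ 4.59793684e-03  2.34072719e-01  1.58793462e+00  1.36650719e-05
  1.32043945e+00 -2.45631199e+00]
```

View pics/s3.png

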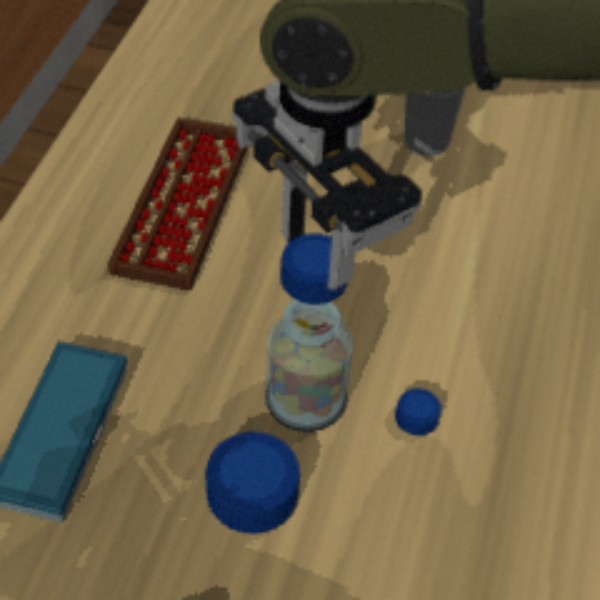

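The lid is in the fingers at crop (315,268), clear of the open jar, which is upright at (310,370). Before setting down, I check where the tumbler stands.

```bash
python3 -c "
from h import *
print(onz('scene',(127,200),52),onz('scene',(123,192),105),onz('scene',(132,214),0))"
python3 -m inch '[{"gripper":0.5,"dx":0,"dy":-0.005,"dz":0,"wx":0,"wy":0,"wz":-7},{"gripper":0.5,"dx":0,"dy":-0.012,"dz":0,"wx":0,"wy":0,"wz":-14},{"gripper":0.5,"dx":0,"dy":-0.02,"dz":0,"wx":0,"wy":0,"wz":-21},{"gripper":0.5,"dx":0,"dy":-0.03,"dz":0,"wx":0,"wy":0,"wz":-28},{"gripper":0.5,"dx":0,"dy":-0.04,"dz":0,"wx":0,"wy":0,"wz":-35}]'
```

```text
[ 477.46872543 -403.34986145   52.        ] [ 480.80115072 -402.75901715  105.        ] [ 500.58163112 -401.69909604    0.        ]
clock: 19.52
eef_pos: [521.3, -1.3, 189.4]
eef_rot: [3.141, -0.001, -2.868]
wrist_force: [-0.5, 0.6, -0.9]
finger_gap: 61.6
finger_force: 20.0
```

```bash
python3 -m inch '[{"gripper":0.5,"dx":0,"dy":-0.008,"dz":0,"wx":0,"wy":0,"wz":-7},{"gripper":0.5,"dx":0,"dy":-0.016,"dz":0,"wx":0,"wy":0,"wz":-14},{"gripper":0.5,"dx":0,"dy":-0.024,"dz":0,"wx":0,"wy":0,"wz":-21},{"gripper":0.5,"dx":0,"dy":-0.032,"dz":0,"wx":0,"wy":0,"wz":-28},{"gripper":0.5,"dx":0,"dy":-0.04,"dz":0,"wx":0,"wy":0,"wz":-35}]'
python3 -m inch '[{"gripper":0.5,"dx":0,"dy":-0.008,"dz":0,"wx":0,"wy":0,"wz":-7},{"gripper":0.5,"dx":0,"dy":-0.016,"dz":0,"wx":0,"wy":0,"wz":-14},{"gripper":0.5,"dx":0,"dy":-0.024,"dz":0,"wx":0,"wy":0,"wz":-21},{"gripper":0.5,"dx":0,"dy":-0.032,"dz":0,"wx":0,"wy":0,"wz":-28},{"gripper":0.5,"dx":0,"dy":-0.04,"dz":0,"wx":0,"wy":0,"wz":-35}]'
python3 -m inch '[{"gripper":0.5,"dx":0,"dy":-0.008,"dz":-0.01,"wx":0,"wy":0,"wz":-7},{"gripper":0.5,"dx":0,"dy":-0.016,"dz":-0.02,"wx":0,"wy":0,"wz":-14},{"gripper":0.5,"dx":0,"dy":-0.022,"dz":-0.03,"wx":0,"wy":0,"wz":-21},{"gripper":0.5,"dx":0,"dy":-0.026,"dz":-0.04,"wx":0,"wy":0,"wz":-28},{"gripper":0.5,"dx":0,"dy":-0.029,"dz":-0.05,"wx":0,"wy":0,"wz":-35}]'
python3 -m inch '[{"gripper":0.5,"dx":0,"dy":0,"dz":-0.015,"wx":0,"wy":0,"wz":0},{"gripper":0.5,"dx":0,"dy":0,"dz":-0.03,"wx":0,"wy":0,"wz":0},{"gripper":0.5,"dx":0,"dy":0,"dz":-0.05,"wx":0,"wy":0,"wz":0},{"gripper":0.5,"dx":0,"dy":0,"dz":-0.07,"wx":0,"wy":0,"wz":0},{"gripper":0.5,"dx":0,"dy":0,"dz":-0.085,"wx":0,"wy":0,"wz":0}]'
python3 -m inch '[{"gripper":0.5,"dx":0,"dy":0,"dz":-0.01,"wx":0,"wy":0,"wz":0},{"gripper":0.5,"dx":0,"dy":0,"dz":-0.02,"wx":0,"wy":0,"wz":0},{"gripper":0.5,"dx":0,"dy":0,"dz":-0.03,"wx":0,"wy":0,"wz":0},{"gripper":0.5,"dx":0,"dy":0,"dz":-0.036,"wx":0,"wy":0,"wz":0},{"gripper":0.5,"dx":0,"dy":0,"dz":-0.04,"wx":0,"wy":0,"wz":0}]'
python3 - <<'E'
from h import *
im=manip.camera("side");cv2.imwrite("pics/s4.png",cv2.resize(im[0:300,160:460],(600,600)))
E
```

```text
clock: 19.93
eef_pos: [521.3, -41.4, 189.4]
eef_rot: [-3.141, -0.001, 2.804]
wrist_force: [0.8, -0.4, -0.9]
finger_gap: 61.0
finger_force: 20.0
clock: 20.35
eef_pos: [521.3, -81.3, 189.4]
eef_rot: [-3.141, -0.001, 2.193]
wrist_force: [-0.6, 0.4, -0.5]
finger_gap: 61.5
finger_force: 20.0
clock: 20.77
eef_pos: [521.2, -110.4, 138.9]
eef_rot: [-3.141, -0.0, 1.582]
wrist_force: [-0.3, 1.0, -1.2]
finger_gap: 61.3
finger_force: 20.0
clock: 21.18
eef_pos: [520.7, -109.8, 52.9]
eef_rot: [-3.14, -0.001, 1.588]
wrist_force: [0.8, 0.3, -1.2]
finger_gap: 61.3
finger_force: 20.0
clock: 21.6
eef_pos: [521.4, -110.0, 14.3]
eef_rot: [-3.141, -0.0, 1.588]
wrist_force: [-0.7, 0.8, -0.9]
finger_gap: 61.4
finger_force: 20.0
```

View pics/s4.png

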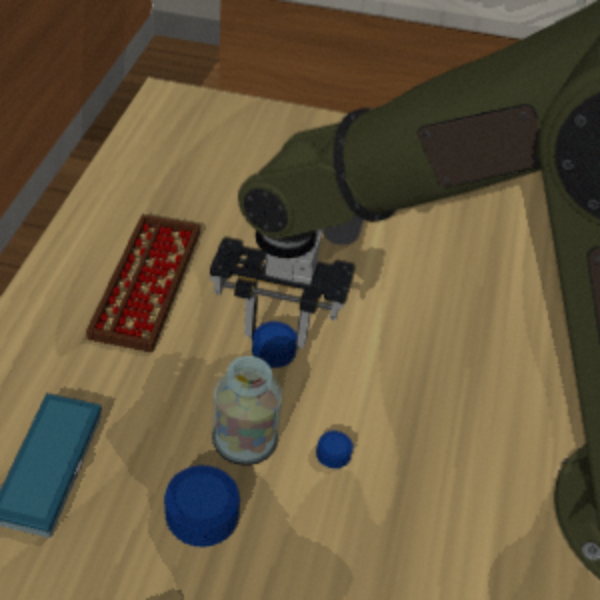

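The lid hangs level just above the table at crop (275,343), and the jar is upright and untouched. I lower it gently.

```bash
python3 -m inch '[{"gripper":0.5,"dx":0,"dy":0,"dz":-0.003,"wx":0,"wy":0,"wz":0},{"gripper":0.5,"dx":0,"dy":0,"dz":-0.006,"wx":0,"wy":0,"wz":0},{"gripper":0.5,"dx":0,"dy":0,"dz":-0.009,"wx":0,"wy":0,"wz":0},{"gripper":0.5,"dx":0,"dy":0,"dz":-0.010,"wx":0,"wy":0,"wz":0},{"gripper":0.5,"dx":0,"dy":0,"dz":-0.010,"wx":0,"wy":0,"wz":0}]'
python3 -m inch '[{"gripper":0.5,"dx":0,"dy":0,"dz":-0.0005,"wx":0,"wy":0,"wz":0},{"gripper":0.5,"dx":0,"dy":0,"dz":-0.001,"wx":0,"wy":0,"wz":0},{"gripper":0.5,"dx":0,"dy":0,"dz":-0.0015,"wx":0,"wy":0,"wz":0},{"gripper":0.5,"dx":0,"dy":0,"dz":-0.0015,"wx":0,"wy":0,"wz":0},{"gripper":0.5,"dx":0,"dy":0,"dz":-0.0015,"wx":0,"wy":0,"wz":0}]'
```

```text
clock: 22.07
eef_pos: [521.4, -110.0, 4.8]
eef_rot: [-3.141, -0.0, 1.588]
wrist_force: [0.3, 0.3, -0.0]
finger_gap: 61.3
finger_force: 20.0
clock: 22.48
eef_pos: [521.5, -110.0, 3.5]
eef_rot: [3.142, 0.0, 1.588]
wrist_force: [-0.8, -0.5, -0.8]
finger_gap: 61.5
finger_force: 20.0
```

```bash
python3 -m inch '[{"gripper":0.5,"dx":0,"dy":0,"dz":-0.0005,"wx":0,"wy":0,"wz":0},{"gripper":0.5,"dx":0,"dy":0,"dz":-0.001,"wx":0,"wy":0,"wz":0},{"gripper":0.5,"dx":0,"dy":0,"dz":-0.001,"wx":0,"wy":0,"wz":0},{"gripper":0.5,"dx":0,"dy":0,"dz":-0.001,"wx":0,"wy":0,"wz":0},{"gripper":0.5,"dx":0,"dy":0,"dz":-0.001,"wx":0,"wy":0,"wz":0}]'
python3 -m inch '[{"gripper":0.5,"dx":0,"dy":0,"dz":-0.0003,"wx":0,"wy":0,"wz":0},{"gripper":0.5,"dx":0,"dy":0,"dz":-0.0006,"wx":0,"wy":0,"wz":0},{"gripper":0.5,"dx":0,"dy":0,"dz":-0.0006,"wx":0,"wy":0,"wz":0},{"gripper":0.5,"dx":0,"dy":0,"dz":-0.0006,"wx":0,"wy":0,"wz":0},{"gripper":0.5,"dx":0,"dy":0,"dz":-0.0006,"wx":0,"wy":0,"wz":0}]'
```

```text
clock: 22.9
eef_pos: [521.5, -110.0, 2.5]
eef_rot: [-3.142, -0.0, 1.588]
wrist_force: [0.3, -0.5, -1.2]
finger_gap: 60.9
finger_force: 20.0
clock: 23.32
eef_pos: [521.5, -110.0, 1.9]
eef_rot: [3.142, -0.0, 1.588]
wrist_force: [-0.5, -0.1, -0.8]
finger_gap: 61.5
finger_force: 20.0
```

```bash
python3 -m inch '[{"gripper":0.5,"dx":0,"dy":0,"dz":-0.0003,"wx":0,"wy":0,"wz":0},{"gripper":0.5,"dx":0,"dy":0,"dz":-0.0006,"wx":0,"wy":0,"wz":0},{"gripper":0.5,"dx":0,"dy":0,"dz":-0.0006,"wx":0,"wy":0,"wz":0},{"gripper":0.5,"dx":0,"dy":0,"dz":-0.0006,"wx":0,"wy":0,"wz":0},{"gripper":0.5,"dx":0,"dy":0,"dz":-0.0006,"wx":0,"wy":0,"wz":0}]'
python3 -m inch '[{"gripper":0.5,"dx":0,"dy":0,"dz":-0.0003,"wx":0,"wy":0,"wz":0},{"gripper":0.5,"dx":0,"dy":0,"dz":-0.0005,"wx":0,"wy":0,"wz":0},{"gripper":0.5,"dx":0,"dy":0,"dz":-0.0005,"wx":0,"wy":0,"wz":0},{"gripper":0.5,"dx":0,"dy":0,"dz":-0.0005,"wx":0,"wy":0,"wz":0},{"gripper":0.5,"dx":0,"dy":0,"dz":-0.0005,"wx":0,"wy":0,"wz":0}]'
```

```text
clock: 23.73
eef_pos: [521.6, -110.0, 1.5]
eef_rot: [3.141, 0.0, 1.588]
wrist_force: [-2.3, 0.8, 5.8]
finger_gap: 61.5
finger_force: 20.0
clock: 24.15
eef_pos: [521.6, -110.1, 1.4]
eef_rot: [3.141, 0.0, 1.588]
wrist_force: [-5.9, 1.1, 11.1]
finger_gap: 61.2
finger_force: 20.0
```

Contact with the table is confirmed. I release, rise straight up and look.

```bash
python3 -m inch '[{"gripper":1,"dx":0,"dy":0,"dz":0.0005,"wx":0,"wy":0,"wz":0},{"gripper":1,"dx":0,"dy":0,"dz":0.001,"wx":0,"wy":0,"wz":0},{"gripper":1,"dx":0,"dy":0,"dz":0.001,"wx":0,"wy":0,"wz":0},{"gripper":1,"dx":0,"dy":0,"dz":0.001,"wx":0,"wy":0,"wz":0},{"gripper":1,"dx":0,"dy":0,"dz":0.001,"wx":0,"wy":0,"wz":0}]'
python3 -m inch '[{"gripper":1,"dx":0,"dy":0,"dz":0.01,"wx":0,"wy":0,"wz":0},{"gripper":1,"dx":0,"dy":0,"dz":0.03,"wx":0,"wy":0,"wz":0},{"gripper":1,"dx":0,"dy":0,"dz":0.05,"wx":0,"wy":0,"wz":0},{"gripper":1,"dx":0,"dy":0,"dz":0.07,"wx":0,"wy":0,"wz":0},{"gripper":1,"dx":0,"dy":0,"dz":0.09,"wx":0,"wy":0,"wz":0}]'
python3 -m inch '[{"gripper":1,"dx":0,"dy":0,"dz":0.02,"wx":0,"wy":0,"wz":0},{"gripper":1,"dx":0,"dy":0,"dz":0.04,"wx":0,"wy":0,"wz":0},{"gripper":1,"dx":0,"dy":0,"dz":0.06,"wx":0,"wy":0,"wz":0},{"gripper":1,"dx":0,"dy":0,"dz":0.06,"wx":0,"wy":0,"wz":0},{"gripper":1,"dx":0,"dy":0,"dz":0.06,"wx":0,"wy":0,"wz":0}]'
python3 - <<'E'
from h import *
im=manip.camera("side");cv2.imwrite("pics/s5.png",cv2.resize(im[0:300,160:460],(600,600)))
E
```

```text
clock: 24.57
eef_pos: [521.4, -110.0, 1.6]
eef_rot: [-3.141, -0.0, 1.588]
wrist_force: [0.4, 0.0, -0.0]
finger_gap: 91.3
finger_force: 0.0
clock: 24.98
eef_pos: [521.5, -110.0, 93.4]
eef_rot: [3.141, 0.0, 1.588]
wrist_force: [0.1, -0.6, -0.3]
finger_gap: 93.8
finger_force: 0.0
clock: 25.4
eef_pos: [521.8, -110.1, 152.9]
eef_rot: [3.14, 0.001, 1.588]
wrist_force: [0.4, 0.2, -0.5]
finger_gap: 94.3
finger_force: 0.0
```

View pics/s5.png

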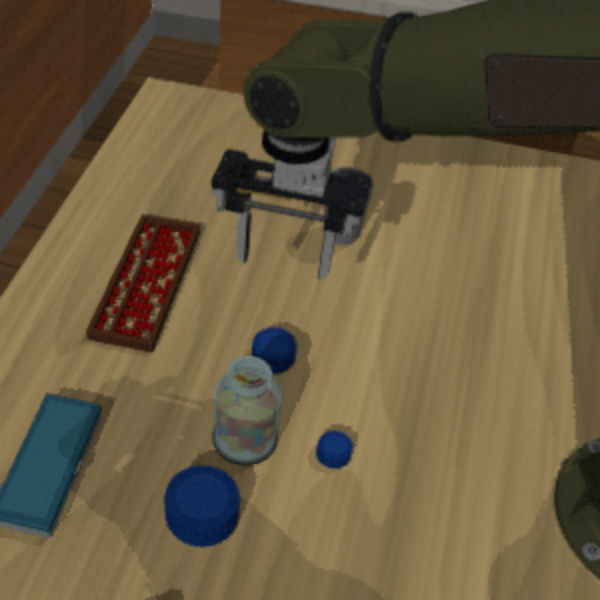

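The lid lies flat at crop (275,349) with the gripper clear, and the open jar is upright at (246,412). Handing in.

```bash
python3 -c "
from cell import manip;print(manip.sign_off())"
```

```text
the job is handed in; nothing more can be done
None
```

The blue lid is unscrewed and lies flat on the table about 150 mm from the jar; in the last picture the jar stands open and upright. I handed the job in at about 25 s and no verdict came back.

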